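# Purge the syringe pump

### The job

Purge the air from the syringe loaded in the syringe pump, pushing and pressing with the fingertips and without gripping or lifting anything. Push the pusher carriage up against the end of the syringe's plunger and slide the guard fully off the sunken purge key, in either order; only then reach into the well, press the key down to its stop and keep it there, for the pump purges only while it is held: finish while holding it down. Do not shove the pump out of its place or disturb the loose things round it.

Things in the scene. Friction and masses are not known exactly. Their poses are not given: they have to be found in the camera images.
- pump: Syringe pump: light grey box 140 (x) x 260 (y) x 58 mm high (top = deck), 2 to 2.9 kg, loose on rubber feet, stands still under side pushes to 15 N. Origin: centre of underside; z up, -x front, +y left end. Front half of deck, -y to +y: guarded key well, flat keypad, display. Rear half: clamped 20 ml syringe along y (highest part z = 88 mm), needle to -y, plunger to +y, then pusher carriage.
- plunger_end (a point): Outer face centre of the plunger's white thumb disc (22 mm across), which looks to the pump's +y; fixed at (34, 25, 73) mm in the pump's frame. Axes as the pump's.
- pusher_face (a point): Centre of the carriage's flat rear face (34 mm wide along x, looks to the pump's +y): push it here. The carriage is a grey block 40 (x) x 24 (y) x 26 mm on the deck, top 85 mm above the table; this point is 73 mm above the table, 24 mm behind the front that meets the plunger. Behind it an end block, z up to 66 mm, stands at y = 117 to 123 mm of the pump. Axes as the pump's.
- pusher (a joint): Travel of the pusher carriage along the pump's -y, towards the plunger: 0 farthest away, 0.045 m resting against the plunger (a firm stop). Starts between 0 and 0.020. Slides with about 2 N of friction and stays where it is left.
- guard_lug (a point): Top centre of the guard's lug, 78 mm above the table. The guard is a grey plate 46 (x) x 50 (y) x 3 mm, top face 62 mm above the table, between two aluminium rails (tops 64 mm above the table, inner faces 47 mm apart). The lug is a cross bar on the middle of the plate, 32 mm wide (x), 7 mm thick (y), 16 mm high above it: push on its side. Axes as the pump's.
- guard (a joint): Travel of the guard along the pump's +y: 0 covers the well, 0.052 m is fully open (a stop), its edge then 7 mm clear of the well. Starts between 0 and 0.006. Slides with about 1.2 N of friction and stays where it is left.
- well_mouth (a point): Centre of the mouth of the key well, level with the deck, at (-30, -75, 58) mm in the pump's frame. The well is a rectangular shaft 36 mm (x) by 40 mm (y) with upright walls. Axes as the pump's.
- key_top (a point): Top centre of the sunken purge key, a flat black cap 32 (x) x 36 (y) mm that nearly fills the well, 20 mm below the mouth (38 mm above the table) when up. Moves down with its joint.
- key (a joint): How far the purge key is pressed: 0 up, 0.005 m at its stop. Spring key: begins to move at 2 N, 5 N brings it to its stop, springs up when let go.
- kidney_dish: Loose steel kidney dish, 82 x 162 x 37 mm, under the needle 5 to 20 mm beyond the pump's right end. Origin: centre of its underside. Leave alone.
- thermometer_case: Loose slim tube case, 18 x 135 x 13 mm, lying along the pump's front, about 20 mm from it. Origin: centre of its underside. Leave alone.
- gauze_pack: Loose flat pack, 54 x 78 x 9 mm, lying behind the pump. Origin: centre of its underside. Leave alone.
- plaster_roll: Loose roll of tape lying flat, 58 mm across, 25 mm high, 25 to 50 mm beyond the pump's left end. Origin: centre of its underside. Leave alone.
- bottle_white: Loose white bottle, 54 mm across, 124 mm high, left of the pump. Origin: centre of its underside. Leave alone.
- needle_case: Loose small steel instrument case with a shut lid, 69 x 115 x 24 mm, standing behind the right half of the pump. Origin: centre of its underside. Leave alone.

How it is judged:
On the way:
1. the pusher carriage is against the plunger and the guard is fully open, the purge key still up (value of joint pusher above 0.0425 m and value of joint guard above 0.046 m and value of joint key below 0.0015 m), for 0.2 s.
At the end, for the whole second after the job is handed in: The fingers hold the purge key down (at least 3.8 of its 5 mm, pressing with over 1.5 N), the carriage is within 2.5 mm of the plunger, the guard is open to within 6 mm of its stop, and the pump is within 20 mm of where it stood (value of joint pusher above 0.0425 m and value of joint guard above 0.046 m and value of joint key above 0.0038 m and contact force between the fingers and pump above 1.5 N and distance of pump from where it was at the start of the episode below 0.02 m and linear speed of pump below 0.02 m/s); the arm keeps its last pose, push and grip.
It fails at once if the carriage or the guard's lug is taken between the fingers (distance between the grasp point and guard_lug below 0.011 m or (y of the grasp point in the frame of pusher_face between -0.02 and -0.004 m and x of the grasp point in the frame of pusher_face between -0.02 and 0.02 m and z of the grasp point in the frame of pusher_face below 0.018 m)).
It fails at once if the purge key is pressed before the carriage rests against the plunger and the guard is open (value of joint key above 0.002 m and (value of joint pusher below 0.0415 m or value of joint guard below 0.045 m)).
It fails at once if the pump is shoved more than 20 mm, tipped or lifted (distance of pump from where it was at the start of the episode above 0.02 m or angle between pump's own z axis and vertical above 0.1 rad or height (world z) of pump above 0.008 m).
It fails at once if a loose thing is moved more than 25 mm or lifted (distance of any of kidney_dish, thermometer_case, gauze_pack, plaster_roll, bottle_white, needle_case from where it was at the start of the episode above 0.025 m or height (world z) of any of kidney_dish, thermometer_case, gauze_pack, plaster_roll, bottle_white, needle_case above 0.012 m).
It also fails if it takes over 45 s, if anything falls off the work surface, if the arm or the gripper's body presses on something with over 40 N, if the wrist force passes 120 N, or if a joint passes its speed limit or range.

### The arm

A 7-joint arm with a two-finger parallel gripper is mounted at the origin on a cart in front of the work surface, level with it; the furniture and walls round the work are solid. World frame = base frame: x ahead of the robot, y to its left, z up, the work surface at z = 0. Lengths are in m, angles in rad, forces in N, time in s.
With the tool pointing down it reaches from about 0.425 to 0.875 m from the base axis. Payload 8.4 kg.
Tool frame: the origin (TCP) lies midway between the tips of the shut fingers; the grasp point (between the pads) lies 19 mm behind it; z points along the fingers, y is the line along which they close (so a half turn about z gives the same grasp; the last joint's range is limited). The gripper opens to 87 mm and grips with 3 to 60 N. Pads are 19 mm wide; open, the fingers measure 117 mm over their backs; the gripper's body (75 mm by 190 mm) begins 51 mm behind the grasp point.
Start: joints at [-1.275, 0.333, 0.04, 1.465, -0.013, 1.343, -0.059], TCP at [0.25, 0.6, 0.223] pointing down, gripper open.
Joint ranges: [-2.58, 2.58], [-0.38, 2.09], [-1.3, 1.39], [0.25, 2.4], [-1.5, 4.64], [0.08, 2.09], [-2.65, 2.65]. Speed limits (rad/s): [2.22, 2.22, 2.79, 2.79, 3.14, 3.14, 3.14].

### API

Orientations are given as a rotation vector (axis times angle).
In Python, from bench import read_state, read_camera, calibration, close_job, recognise, outline_of gives the robot as it stands.
- The arm moves only by the tool drive_tool, never from a script. Its argument "targets" is a list of rows, each a list of 4 numbers: the shift along the tool's x, y, z scaled (see below), then the turn about the tool's z scaled (see below). A call has 1 to 10 rows; each row shifts and turns the commanded pose from where the row before left it, along the tool's axes as they then stand; what a row does not reach is not made up. The controller multiplies each number of a shift by 0.25 m and each number of a turn by 360 degrees. A row lasts 1/10 s, in which the tool goes at most 50 mm and 8.59 degrees, less where a joint would pass 70% of its speed; a pose out of reach is approached as far as the arm can. A call with a number of a shift or a turn outside -1 to 1 is refused whole. A call with a gripper value outside its range is refused whole. "gripper" is the opening, from 0 (shut) to 1 (fully open), set as the call begins (left out, the last holds). The fingers move at their own pace and stop on an object; the grip force is fixed at half the most. Time passes only in rows, so rows that do not move let the fingers close. It gives the time, the measured TCP pose, the force, the opening and the grip force at its end, in the units of the state.
- read_state(): the state, without advancing time (a new reading comes with each control period).
- read_camera(name): name is "side" or "top"; returns (picture, depth): 400x640x3 uint8, red, green, blue; 400x640 float32, m along the optical axis (not along the pixel's ray), 0 where there is no reading.
- calibration(name): a dict with "vertical_fov" (degrees; the focal length in pixels is half the picture's height over the tangent of half this angle, whatever the lens; pixels are square), "cx", "cy" (the principal point, pixels), "rvec" (rotation vector, rad) and "tvec" (3), from world to camera coordinates, as OpenCV has them. Camera axes: x right, y down, z forward; pixel columns grow to the right and rows downward; lengths in m; the calibration is good to about 2 mm. A picture is of the moment at which its call begins. calibration takes no time and is no camera call.
- close_job(): hands the job in; it is judged then, once.
Trained networks look in the newest picture that a camera, given by its name, has taken for a name from the list of things; names that differ only in an ending like _2 or _b are one class to them, and where a whole thing is asked for, a point or a joint stands for the part that bears it (a point fixed in the world has none). Each returns a list of dicts, best first, with "score" (0 to 1); they miss things now and then, are a little off and sometimes report something else, mostly with a low value. They report only what shows in the picture. A call takes as long as a camera call.
- recognise(camera, target): "xyz" ([x, y, z] in m, in world coordinates, good to about 4 mm: the middle of the surface that is visible of it).
- outline_of(camera, target): "region" (400x640 bool, what is visible of it).
The state is a dict: "time": time; "joint_positions": joint angles; "dq": joint speeds; "effort": joint torques, N m; "tool_pos": TCP position; "tool_rot": TCP orientation; "ft_force": force on the tool from outside, world axes, zero at the start; "wrist_torque": the same for the moment, N m; "opening": finger opening in m; "gripper_force": force on a finger pad.
Only numpy, scipy, OpenCV 4.12 (cv2) and the standard library are available. Lean on these libraries where they do the work, as an engineer would, in place of code of your own. Each camera call takes 0.05 s, during which the arm holds its last target. There are 200 camera calls.

## Working session

There is one attempt and no reset: what is moved stays moved. The work goes in short steps, Python scripts to look and compute and a tool call to move; the robot and the scene stay as the last step left them, time stands still between calls to the robot, and variables do not carry over. Pictures are saved under pics/ and viewed, at most 10 in all, crops included, and the job is handed in when it is done.

Besides the shell and the picture viewer there is one more tool, called after ">>>" as name(argument=value, ...) on one line, values as JSON. drive_tool: Moves the arm, as the interface text tells. Its arguments: {"type":"object","properties":{"targets":{"type":"array","items":{"type":"array","items":{"type":"number","minimum":-1,"maximum":1}}},"gripper":{"type":"number"}},"required":["targets"]}

```bash
mkdir -p pics; cat > h.py <<'E'
import numpy as np, cv2
from bench import *
def cal(n):
    c=calibration(n); f=200/np.tan(np.radians(c["vertical_fov"])/2)
    R=cv2.Rodrigues(np.array(c["rvec"],float))[0]; return c,f,R,np.array(c["tvec"],float)
def cloud(n,d):
    c,f,R,t=cal(n); v,u=np.mgrid[:400,:640]
    P=np.stack([(u-c["cx"])/f*d,(v-c["cy"])/f*d,d],-1)
    return (P-t)@R
def save(n,p): cv2.imwrite(n,p[...,::-1])
E
python3 - <<'E'
from h import *
s=read_state(); print({k:np.round(v,3) for k,v in s.items()})
for n in("top","side"):
    p,d=read_camera(n); save(f"pics/{n}0.png",p); np.save(n+"0.npy",d)
    print(n,calibration(n))
    for t in ("pump","plunger_end","pusher_face","guard_lug","well_mouth","key_top"):
        print(t,[(np.round(r["xyz"],3),round(r["score"],2)) for r in recognise(n,t)[:2]])
E
```

```text
{'time': np.float64(0.0), 'joint_positions': array([-1.275,  0.334,  0.04 ,  1.466, -0.013,  1.343, -0.059]), 'dq': array([ 0.   , -0.   ,  0.001, -0.002,  0.   ,  0.001, -0.001]), 'effort': array([ 0.0000e+00, -6.5636e+01,  1.3350e+00, -4.0379e+01, -6.0000e-02,
        4.5000e-02,  0.0000e+00]), 'tool_pos': array([0.25 , 0.6  , 0.222]), 'tool_rot': array([-6.16e-01, -3.08e+00,  3.00e-03]), 'ft_force': array([-0.273,  0.271,  0.025]), 'wrist_torque': array([ 0.018, -0.003,  0.018]), 'gripper_force': np.float64(0.0), 'opening': np.float64(0.087)}
top {'vertical_fov': 56.51060223392918, 'cx': 319.4963669675914, 'cy': 203.1124670652366, 'rvec': array([ 2.17722257, -2.04110619,  0.20369761]), 'tvec': array([0.23171455, 0.5647497 , 0.82650426])}
pump [(array([0.49 , 0.178, 0.056]), 0.63)]
plunger_end [(array([0.614, 0.088, 0.025]), 0.71), (array([0.494, 0.184, 0.056]), 0.65)]
pusher_face [(array([0.535, 0.257, 0.084]), 0.49)]
guard_lug [(array([0.462, 0.12 , 0.06 ]), 0.91)]
well_mouth [(array([0.495, 0.182, 0.06 ]), 0.69)]
key_top []
side {'vertical_fov': 49.90900042746423, 'cx': 322.8591412761958, 'cy': 193.64046008289804, 'rvec': array([ 0.0497066 ,  2.67140818, -1.56716075]), 'tvec': array([ 0.5256884 , -0.06078064,  1.13730736])}
pump [(array([0.502, 0.261, 0.059]), 0.57)]
plunger_end [(array([0.501, 0.261, 0.065]), 0.75)]
pusher_face [(array([0.538, 0.265, 0.082]), 0.65), (array([0.498, 0.263, 0.065]), 0.25)]
guard_lug [(array([0.464, 0.119, 0.063]), 0.74)]
well_mouth [(array([0.506, 0.262, 0.058]), 0.65)]
key_top [(array([ 0.498, -0.037,  0.026]), 0.35)]
```

View pics/top0.png

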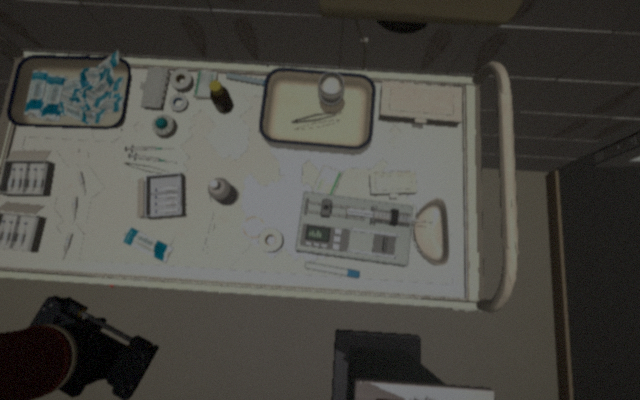

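View pics/side0.png

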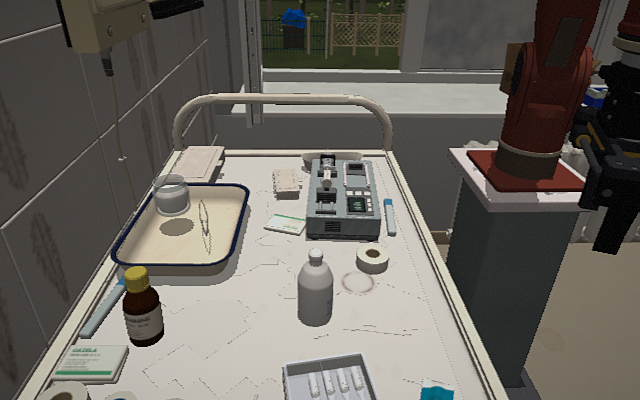

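```bash
python3 - <<'E'
from h import *
X=cloud("top",np.load("top0.npy")); z=X[...,2]
# deck mask
m=((z>.053)&(z<.068)&(X[...,0]>.35)&(X[...,0]<.68)&(X[...,1]>-.05)&(X[...,1]<.40)).astype(np.uint8)
n,l,st,_=cv2.connectedComponentsWithStats(m)
print(st[1:][st[1:,4]>100])
import cv2
cv2.imwrite("pics/hm.png",cv2.applyColorMap(np.clip(z/0.13*255,0,255).astype(np.uint8),cv2.COLORMAP_JET))
E
```

```text
[[ 295  192  118   75 5798]]
```

The top view shows the pump at px (295–413, 192–265), slightly turned. Its left end, with the display, is at image left, the dish is at (430,230), the thermometer case at (332,270) and the tape roll at (270,240). The side view shows the same layout with the carriage near (328,210). Next I fit the pump's pose.

```bash
cat >> h.py <<'E'
def pump_pose(n,d,plot=None):
    X=cloud(n,d); z=X[...,2]
    m=((z>.053)&(z<.067)&(X[...,0]>.35)&(X[...,0]<.68)&(X[...,1]>-.05)&(X[...,1]<.40)).astype(np.uint8)
    _,l,st,_=cv2.connectedComponentsWithStats(m); k=1+np.argmax(st[1:,4])
    q=X[l==k]; r=cv2.minAreaRect((q[:,:2]*1000).astype(np.float32)); return r,np.median(q[:,2])
E
python3 - <<'E'
from h import *
for n in("top","side"):
    r,zm=pump_pose(n,np.load(n+"0.npy")); print(n,r,zm); print(cv2.boxPoints(r).round(0).tolist())
d=np.load("top0.npy"); X=cloud("top",d)
# rectified height & colour map in pump frame for viewing
p=cv2.imread("pics/top0.png")
cv2.imwrite("pics/c.png",cv2.resize(p[170:290,240:460],(792,432),interpolation=cv2.INTER_CUBIC))
for t in ("kidney_dish","thermometer_case","gauze_pack","plaster_roll","bottle_white","needle_case"):
    for n in("top","side"):
        if n=="top" and t=="kidney_dish":
            pass
        print(t,n,[(np.round(r["xyz"],3),round(r["score"],2)) for r in recognise(n,t)[:2]])
E
```

```text
top ((494.97064208984375, 181.91065979003906), (263.0808410644531, 142.9364013671875), 85.80482482910156) 0.059034125035732396
[[414.0, 56.0], [557.0, 45.0], [576.0, 308.0], [433.0, 318.0]]
side ((495.98162841796875, 182.20614624023438), (266.0686950683594, 143.0), 86.00201416015625) 0.058342867309214126
[[415.0, 54.0], [558.0, 45.0], [577.0, 310.0], [434.0, 320.0]]
kidney_dish top [(array([ 0.505, -0.013,  0.003]), 0.59)]
kidney_dish side [(array([ 0.501, -0.038,  0.025]), 0.57)]
thermometer_case top [(array([0.398, 0.225, 0.011]), 0.88)]
thermometer_case side [(array([0.399, 0.249, 0.01 ]), 0.79), (array([0.499, 0.26 , 0.059]), 0.69)]
gauze_pack top [(array([0.618, 0.252, 0.008]), 0.93), (array([0.457, 0.384, 0.028]), 0.48)]
gauze_pack side [(array([0.618, 0.259, 0.006]), 0.77)]
plaster_roll top [(array([0.459, 0.382, 0.026]), 0.73)]
plaster_roll side [(array([0.458, 0.396, 0.025]), 0.7)]
bottle_white top []
bottle_white side [(array([0.57 , 0.524, 0.072]), 0.97), (array([0.499, 0.263, 0.064]), 0.5)]
needle_case top []
needle_case side [(array([0.622, 0.109, 0.021]), 0.57), (array([0.503, 0.259, 0.06 ]), 0.27)]
```

View pics/c.png

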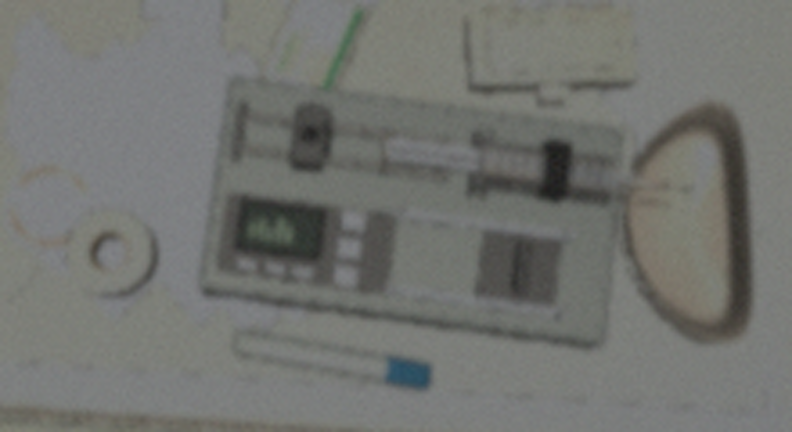

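The crop confirms the layout: carriage at crop (310,135), near its far end, thumb disc about (385,150), lug at (520,265), and the well still covered. I'll shut the fingers and turn the tool so its y axis lies along the pump's y.

>>> drive_tool(targets=[[0, 0, 0, -0.0172], [0, 0, 0, -0.0172], [0, 0, 0, -0.0172], [0, 0, 0, 0]], gripper=0)

```text
time: 1.7
tool_pos: [0.25, 0.6, 0.2226]
tool_rot: [-0.108, -3.14, -0.0]
ft_force: [-0.1, -0.1, -0.3]
opening: 0.0628
gripper_force: 0.0
```

```bash
cat >> h.py <<'E'
from scipy.spatial.transform import Rotation as Ro
C=np.array([.4955,.182,0]); Y=np.array([.071,.9975,0]); PX=np.array([.9975,-.071,0])
def where():
    s=read_state(); p=s["tool_pos"]-C; R=Ro.from_rotvec(s["tool_rot"]).as_matrix()
    print("t",round(float(s["time"]),2),"pump mm",np.round(1000*np.array([p@PX,p@Y,p[2]]),1),"F pump",np.round([s["ft_force"]@PX,s["ft_force"]@Y,s["ft_force"][2]],2),"yaw err",round(float(np.degrees(np.arctan2(R[:,1]@PX,R[:,1]@Y))),2),"open",round(float(s["opening"]),4),"tilt",R[2,2].round(4))
    return s,R
def to(x,y,z):
    s,R=where(); g=C+PX*x/1e3+Y*y/1e3+[0,0,z/1e3]; print("shift units",np.round(R.T@(g-s["tool_pos"])/.25,4))
E
python3 - <<'E'
from h import *
to(34,116,170)
d=np.load("top0.npy"); X=cloud("top",d); P=X-C; a=P@PX*1e3; b=P@Y*1e3; z=P[...,2]*1e3
m=(abs(a-34)<17)&(b>60)&(b<110)&(z>78)&(z<95); print("carriage y",np.percentile(b[m],[2,50,98]),"x",np.percentile(a[m],[2,98]),m.sum(),np.median(z[m]))
m=(abs(a+30)<15)&(b>-100)&(b<-40)&(z>70); print("lug",np.percentile(b[m],[2,50,98]) if m.any() else 0,m.sum(),np.median(a[m]))
E
```

```text
t 1.7 pump mm [-274.5  399.5  222.6] F pump [-0.1  -0.06 -0.32] yaw err -0.12 open 0.0628 tilt -1.0
shift units [-1.2317 -1.1366  0.2101]
carriage y [60.90955332 72.49874077 83.84028765] x [17.49726751 49.74190059] 148 85.09933956274492
lug [-74.68338174 -70.4432171  -66.83286169] 48 -31.180484653685284
```

>>> drive_tool(targets=[[-0.123, -0.1137, 0.01, 0], [-0.123, -0.1137, 0.01, 0], [-0.123, -0.1137, 0.01, 0], [-0.123, -0.1137, 0.01, 0], [-0.123, -0.1137, 0.02, 0], [-0.123, -0.1137, 0.02, 0], [-0.123, -0.1137, 0.03, 0], [-0.123, -0.1137, 0.03, 0], [-0.123, -0.1137, 0.035, 0], [-0.123, -0.1137, 0.035, 0]])

```text
time: 2.7
tool_pos: [0.5378, 0.2935, 0.17]
tool_rot: [0.117, 3.139, 0.001]
ft_force: [-0.1, 1.2, -0.2]
opening: 0.0003
gripper_force: 0.0
```

```bash
python3 - <<'E'
from h import *
to(34,116,72)
p,d=read_camera("side"); save("pics/s1.png",cv2.resize(p[100:270,240:450],(798,646))[:600])
p,d=read_camera("top"); X=cloud("top",d); P=X-C; a=P@PX*1e3; b=P@Y*1e3; z=P[...,2]*1e3
for b0 in range(40,130,4):
    m=(abs(a-34)<15)&(b>b0)&(b<b0+4); print(b0,np.round(np.percentile(z[m],[20,50,90])) if m.any() else None,end=' ')
E
```

```text
t 2.7 pump mm [ 34.2 114.2 170. ] F pump [-0.21  1.14 -0.19] yaw err 0.18 open 0.0003 tilt -1.0
shift units [0.0012 0.0071 0.3922]
40 [601. 602. 603.] 44 [602. 602. 603.] 48 [602. 602. 603.] 52 [601. 602. 603.] 56 [599. 601. 603.] 60 [598. 600. 602.] 64 [597. 598. 601.] 68 [596. 597. 599.] 72 [595. 597. 599.] 76 [584. 594. 600.] 80 [584. 586. 599.] 84 [585. 586. 598.] 88 [585. 586. 598.] 92 [585. 586. 587.] 96 [585. 586. 587.] 100 [585. 586. 587.] 104 [585. 586. 587.] 108 [585. 586. 587.] 112 [585. 586. 587.] 116 [585. 586. 587.] 120 [585. 586. 587.] 124 [584. 586. 587.] 128 [583. 585. 587.]
```

View pics/s1.png

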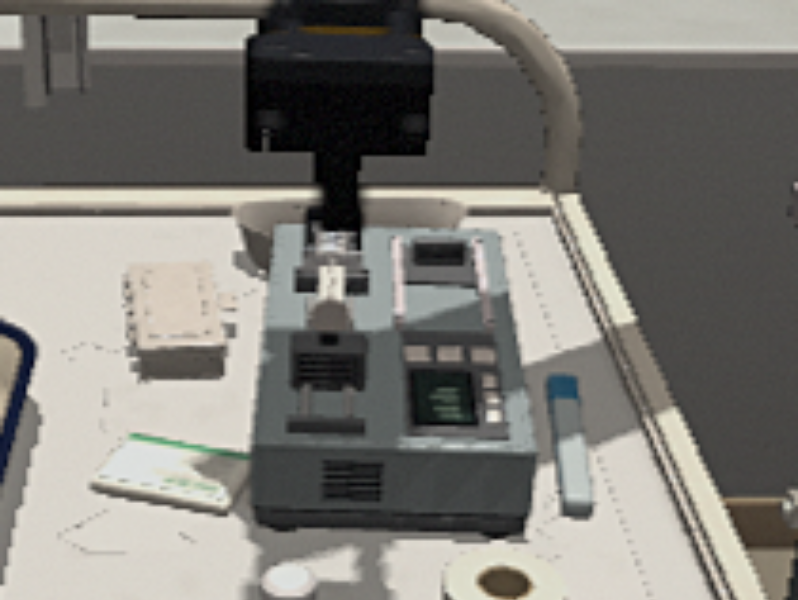

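The fingers hang above the carriage lane (crop (335,220)), with the carriage rear face and end block clear at (330,360) and (327,425). I'll descend behind the carriage, above the end block.

>>> drive_tool(targets=[[0, 0.006, 0.11, 0], [0, 0, 0.11, 0], [0, 0, 0.11, 0], [0, 0, 0.062, 0], [0, 0, 0, 0]])

```text
time: 3.3
tool_pos: [0.5353, 0.2958, 0.07]
tool_rot: [-0.113, -3.136, 0.004]
ft_force: [-0.6, -0.1, 1.1]
opening: 0.0006
gripper_force: 0.0
```

```bash
python3 - <<'E'
from h import *
to(34,64,72)
p,d=read_camera("side"); save("pics/s2.png",cv2.resize(p[100:270,240:450],(798,646))[:600])
E
```

```text
t 3.3 pump mm [ 31.7 116.3  70. ] F pump [-0.58 -0.18  1.08] yaw err 0.05 open 0.0006 tilt -1.0
shift units [-0.0095 -0.2092 -0.0076]
```

View pics/s2.png

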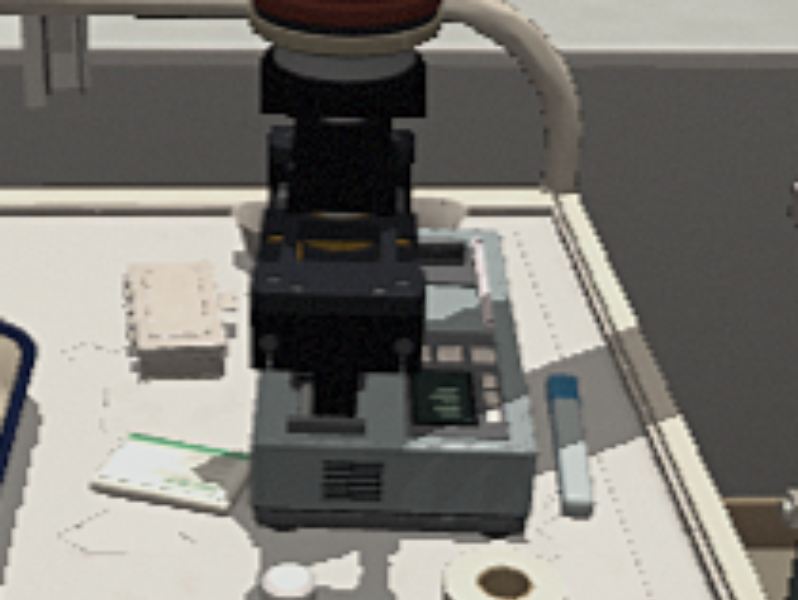

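The fingers are behind the carriage, above the end block (crop (335,395)). Next, the push.

>>> drive_tool(targets=[[-0.009, -0.02, -0.004, 0], [0, -0.02, 0, 0], [0, -0.02, 0, 0], [0, -0.02, 0, 0], [0, -0.02, 0, 0]])

```text
time: 3.85
tool_pos: [0.5375, 0.2708, 0.0736]
tool_rot: [0.111, 3.139, 0.001]
ft_force: [0.6, 2.4, 1.1]
opening: 0.0005
gripper_force: 1.1
```

>>> drive_tool(targets=[[0, -0.02, 0, 0], [0, -0.02, 0, 0], [0, -0.02, 0, 0], [0, -0.02, 0, 0]])

```text
time: 4.25
tool_pos: [0.5359, 0.251, 0.0732]
tool_rot: [0.111, 3.139, 0.0]
ft_force: [0.7, 2.6, 1.3]
opening: 0.0002
gripper_force: 1.2
```

```bash
python3 - <<'E'
from h import *
to(34,64,72)
E
```

```text
t 4.25 pump mm [35.4 71.7 73.2] F pump [0.5  2.65 1.31] yaw err -0.03 open 0.0002 tilt -1.0
shift units [ 0.0057 -0.0308  0.0047]
```

>>> drive_tool(targets=[[0.003, -0.01, 0, 0], [0, -0.008, 0, 0], [0, -0.006, 0, 0]])

```text
time: 4.55
tool_pos: [0.5348, 0.2451, 0.0731]
tool_rot: [0.111, 3.139, 0.0]
ft_force: [1.4, 1.6, 1.7]
opening: 0.0005
gripper_force: 1.0
```

>>> drive_tool(targets=[[0, -0.005, 0, 0], [0, -0.005, 0, 0]])

```text
time: 4.75
tool_pos: [0.5345, 0.2428, 0.073]
tool_rot: [-0.111, -3.14, 0.0]
ft_force: [1.3, 2.7, 1.9]
opening: 0.0007
gripper_force: 1.0
```

```bash
python3 - <<'E'
from h import *
to(34,64,72)
E
```

```text
t 4.75 pump mm [34.6 63.4 73. ] F pump [1.15 2.8  1.92] yaw err -0.03 open 0.0007 tilt -1.0
shift units [0.0024 0.0025 0.0041]
```

>>> drive_tool(targets=[[0, -0.005, 0, 0], [0, -0.005, 0, 0]])

```text
time: 4.95
tool_pos: [0.5343, 0.2402, 0.073]
tool_rot: [-0.111, -3.14, 0.0]
ft_force: [1.8, 2.8, 0.8]
opening: 0.0003
gripper_force: 1.0
```

>>> drive_tool(targets=[[0, -0.005, 0, 0], [0, -0.005, 0, 0]])

```text
time: 5.15
tool_pos: [0.5342, 0.238, 0.0731]
tool_rot: [0.111, 3.14, 0.001]
ft_force: [1.2, 6.2, -1.4]
opening: 0.0004
gripper_force: 3.0
```

>>> drive_tool(targets=[[0, -0.004, 0, 0], [0, 0, 0, 0]])

```text
time: 5.35
tool_pos: [0.5341, 0.238, 0.0731]
tool_rot: [0.11, 3.139, 0.002]
ft_force: [1.8, 6.7, -1.9]
opening: 0.0003
gripper_force: 3.0
```

```bash
python3 - <<'E'
from h import *
to(34,64,72)
p,d=read_camera("side"); save("pics/s3.png",cv2.resize(p[100:270,240:450],(798,646))[:600])
E
```

```text
t 5.35 pump mm [34.6 58.6 73.1] F pump [ 1.29  6.76 -1.92] yaw err -0.07 open 0.0003 tilt -1.0
shift units [0.0022 0.0217 0.0045]
```

The carriage is on its firm stop: the force rose and the tool stopped moving. I'll back off and rise.

>>> drive_tool(targets=[[0, 0.03, 0, 0], [0, 0.02, 0, 0], [0, 0, -0.1, 0], [0, 0, -0.12, 0], [0, 0, 0, 0]])

```text
time: 5.9
tool_pos: [0.5368, 0.2502, 0.1318]
tool_rot: [0.111, 3.135, 0.004]
ft_force: [0.6, 1.0, 1.2]
opening: 0.0006
gripper_force: 0.0
```

```bash
python3 - <<'E'
from h import *
to(-30,-100,125)
E
```

```text
t 5.9 pump mm [ 36.3  70.9 131.8] F pump [0.54 1.06 1.15] yaw err -0.02 open 0.0006 tilt -1.0
shift units [ 0.2657 -0.6837  0.0242]
```

>>> drive_tool(targets=[[0.053, -0.137, 0, 0], [0.053, -0.137, 0, 0], [0.053, -0.137, 0, 0], [0.053, -0.137, 0, 0], [0.053, -0.137, 0, 0], [0, 0, 0, 0]])

```text
time: 6.5
tool_pos: [0.4547, 0.0786, 0.1274]
tool_rot: [-0.119, -3.137, 0.002]
ft_force: [0.3, -0.1, 0.6]
opening: 0.0007
gripper_force: 0.0
```

```bash
python3 - <<'E'
from h import *
to(-30,-100,68)
p,d=read_camera("side"); save("pics/s4.png",cv2.resize(p[100:270,240:450],(798,646))[:600])
X=cloud("side",d); P=X-C; a=P@PX*1e3; b=P@Y*1e3; z=P[...,2]*1e3
m=(abs(a+30)<15)&(b>-110)&(b<-40)&(z>68)&(z<85); print("lug",np.percentile(b[m],[2,50,98]),np.percentile(a[m],[2,98]),m.sum())
m=(abs(a-34)<17)&(b>20)&(b<110)&(z>82)&(z<95); print("carriage",np.percentile(b[m],[2,50,98]),m.sum())
r,zm=pump_pose("side",d); print(r,zm)
E
```

```text
t 6.5 pump mm [ -33.3 -106.   127.4] F pump [ 0.35 -0.12  0.63] yaw err 0.27 open 0.0007 tilt -1.0
shift units [-0.0137  0.0243  0.2376]
lug [-74.19258121 -68.13639925 -64.81731483] [-43.41742091 -16.27878247] 63
carriage [27.72881127 41.26020852 48.70494071] 91
((495.74957275390625, 182.5279541015625), (266.97039794921875, 142.74337768554688), 85.76995086669922) 0.05826652641435588
```

View pics/s4.png

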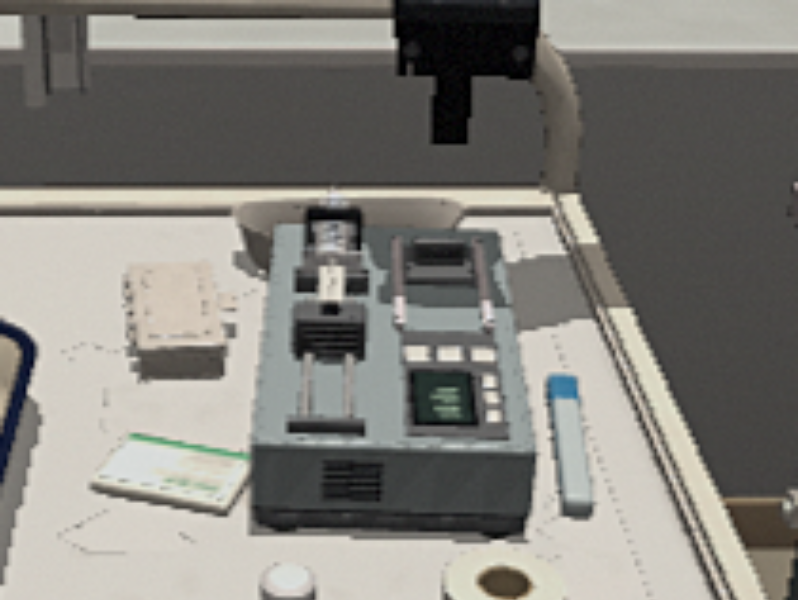

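The carriage now sits against the plunger (crop (330,325), rear face at y≈49), the pump hasn't moved, and the lug is at (440,250). I'll descend in front of the lug.

>>> drive_tool(targets=[[-0.014, 0.022, 0.08, 0], [0, 0, 0.08, 0], [0, 0, 0.077, 0], [0, 0, 0, 0]])

```text
time: 6.95
tool_pos: [0.459, 0.0887, 0.0664]
tool_rot: [-0.109, -3.135, 0.003]
ft_force: [-1.3, 0.1, -0.5]
opening: 0.0003
gripper_force: 0.0
```

>>> drive_tool(targets=[[0, 0.02, 0, 0], [0, 0.02, 0, 0], [0, 0.02, 0, 0], [0, 0.02, 0, 0], [0, 0.02, 0, 0]])

```text
time: 7.45
tool_pos: [0.4628, 0.1138, 0.0693]
tool_rot: [0.111, 3.139, 0.0]
ft_force: [0.1, -2.1, 0.8]
opening: 0.0008
gripper_force: 0.7
```

```bash
python3 - <<'E'
from h import *
to(-30,-36,68)
E
```

```text
t 7.45 pump mm [-27.8 -70.4  69.3] F pump [ 0.27 -2.09  0.78] yaw err -0.03 open 0.0008 tilt -1.0
shift units [0.0089 0.1375 0.0052]
```

>>> drive_tool(targets=[[0.006, 0.02, 0.004, 0], [0, 0.02, 0, 0], [0, 0.02, 0, 0], [0, 0.02, 0, 0], [0, 0.02, 0, 0], [0, 0.014, 0, 0]])

```text
time: 8.05
tool_pos: [0.4629, 0.1423, 0.0678]
tool_rot: [-0.11, -3.139, 0.0]
ft_force: [0.0, -1.3, 0.6]
opening: 0.0003
gripper_force: 0.7
```

>>> drive_tool(targets=[[0, 0.006, 0, 0], [0, 0.005, 0, 0], [0, 0.005, 0, 0]])

```text
time: 8.35
tool_pos: [0.4631, 0.1457, 0.0678]
tool_rot: [-0.111, -3.139, 0.0]
ft_force: [-0.9, -1.9, 0.6]
opening: 0.0005
gripper_force: 0.6
```

```bash
python3 - <<'E'
from h import *
to(-30,-36,68)
E
```

```text
t 8.35 pump mm [-29.7 -38.5  67.8] F pump [-0.81 -2.    0.57] yaw err -0.01 open 0.0005 tilt -1.0
shift units [ 0.0012  0.0099 -0.001 ]
```

>>> drive_tool(targets=[[0, 0.005, 0, 0], [0, 0.005, 0, 0], [0, 0, 0, 0]])

```text
time: 8.65
tool_pos: [0.4634, 0.1485, 0.0678]
tool_rot: [-0.111, -3.14, -0.0]
ft_force: [0.6, -0.5, -1.2]
opening: 0.0007
gripper_force: 0.1
```

>>> drive_tool(targets=[[0, 0.005, 0, 0], [0, 0, 0, 0]])

```text
time: 8.85
tool_pos: [0.4634, 0.1493, 0.0677]
tool_rot: [-0.111, -3.139, 0.001]
ft_force: [-0.8, -2.3, 0.6]
opening: 0.0006
gripper_force: 1.2
```

>>> drive_tool(targets=[[0, 0.005, 0, 0], [0, 0, 0, 0]])

```text
time: 9.05
tool_pos: [0.4634, 0.1494, 0.0677]
tool_rot: [-0.112, -3.139, 0.003]
ft_force: [-2.0, -7.1, 4.8]
opening: 0.0006
gripper_force: 3.5
```

The guard has reached its stop. I'll back off, rise and check with the cameras.

>>> drive_tool(targets=[[0, -0.03, 0, 0], [0, -0.03, -0.02, 0], [0, -0.03, -0.1, 0], [0, -0.07, -0.1, 0], [0, 0, 0, 0]])

```text
time: 9.55
tool_pos: [0.4628, 0.1092, 0.1262]
tool_rot: [0.115, 3.135, 0.004]
ft_force: [0.0, 0.1, 0.8]
opening: 0.0009
gripper_force: 0.0
```

```bash
python3 - <<'E'
from h import *
to(-30,-75,64)
p,d=read_camera("side"); save("pics/s5.png",cv2.resize(p[120:240,280:410],(650,600),interpolation=cv2.INTER_CUBIC))
X=cloud("side",d); P=X-C; a=P@PX*1e3; b=P@Y*1e3; z=P[...,2]*1e3
m=(abs(a+30)<15)&(b>-60)&(b<10)&(z>68)&(z<85); print("lug",np.percentile(b[m],[2,50,98]),np.percentile(a[m],[2,50,98]),m.sum())
m=(abs(a-34)<17)&(b>20)&(b<110)&(z>82)&(z<95); print("carriage",np.percentile(b[m],[2,50,98]),m.sum())
m=(abs(a+30)<30)&(abs(b+75)<40)&(z<54)&(z>20); print("well", m.sum(), [np.percentile(q[m],[5,50,95]).round(1) for q in (a,b,z)] if m.any() else 0)
r,zm=pump_pose("side",d); print(r,zm)
E
```

```text
t 9.55 pump mm [-27.5 -74.9 126.2] F pump [0.03 0.14 0.83] yaw err 0.13 open 0.0009 tilt -1.0
shift units [ 0.0114 -0.0009  0.2488]
lug [-24.36550378 -19.9869927  -16.83551628] [-43.20567763 -30.10692818 -16.77886503] 64
carriage [28.03851451 42.04404903 48.95456667] 96
well 70 [array([-46.6, -30.1, -14. ]), array([-98.3, -95.4, -93. ]), array([42.2, 48.4, 53.4])]
((495.9455261230469, 183.31240844726562), (266.3077392578125, 142.58193969726562), 85.8554916381836) 0.058353186995536294
```

View pics/s5.png

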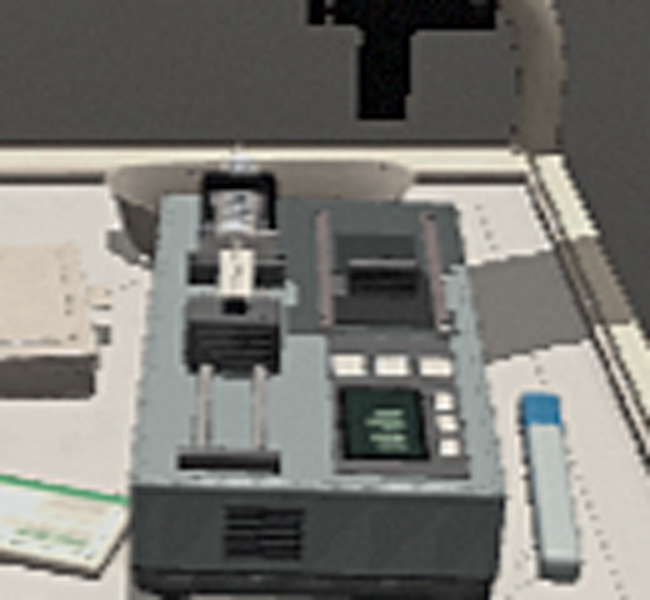

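The guard is fully open (lug at crop (385,275), y≈-22) and the well is visible behind it at (375,245), with its far wall at y≈-95 and x centre at -30. The carriage is still in place. I'll go down into the well.

>>> drive_tool(targets=[[0.011, 0, 0.08, 0], [0, 0, 0.08, 0], [0, 0, 0.06, 0], [0, 0, 0, 0]])

```text
time: 10.0
tool_pos: [0.4562, 0.1108, 0.0655]
tool_rot: [-0.11, -3.136, 0.003]
ft_force: [0.5, 0.5, -0.4]
opening: 0.0007
gripper_force: 0.0
```

```bash
python3 - <<'E'
from h import *
to(-30,-75,42)
E
```

```text
t 10.0 pump mm [-34.2 -73.8  65.5] F pump [ 0.46  0.56 -0.41] yaw err -0.05 open 0.0007 tilt -1.0
shift units [-0.0171 -0.0048  0.094 ]
```

>>> drive_tool(targets=[[-0.016, -0.005, 0, 0], [0, 0, 0, 0], [0, 0, 0, 0]])

```text
time: 10.3
tool_pos: [0.4626, 0.1097, 0.0685]
tool_rot: [0.111, 3.138, 0.001]
ft_force: [0.0, 0.4, 0.3]
opening: 0.0003
gripper_force: 0.0
```

```bash
python3 - <<'E'
from h import *
to(-30,-75,42)
E
```

```text
t 10.3 pump mm [-27.7 -74.4  68.5] F pump [0.   0.36 0.27] yaw err -0.01 open 0.0003 tilt -1.0
shift units [ 0.0094 -0.0023  0.1062]
```

>>> drive_tool(targets=[[0.007, -0.002, 0.02, 0], [0, 0, 0.02, 0], [0, 0, 0.02, 0], [0, 0, 0.02, 0], [0, 0, 0.018, 0], [0, 0, 0, 0], [0, 0, 0, 0]])

```text
time: 11.0
tool_pos: [0.4601, 0.1091, 0.0432]
tool_rot: [-0.111, -3.139, 0.0]
ft_force: [0.1, -0.0, -1.2]
opening: 0.0004
gripper_force: 0.0
```

```bash
python3 - <<'E'
from h import *
to(-30,-75,33)
E
```

```text
t 11.0 pump mm [-30.1 -75.2  43.2] F pump [ 0.08 -0.01 -1.24] yaw err -0.02 open 0.0004 tilt -1.0
shift units [-0.0006  0.0008  0.0408]
```

Centred in the well, so I'll press.

>>> drive_tool(targets=[[0, 0, 0.01, 0], [0, 0, 0.01, 0], [0, 0, 0.008, 0], [0, 0, 0.006, 0], [0, 0, 0.006, 0], [0, 0, 0, 0], [0, 0, 0, 0]])

```text
time: 11.7
tool_pos: [0.4604, 0.1092, 0.0335]
tool_rot: [0.111, 3.139, 0.0]
ft_force: [-0.9, -0.2, 4.4]
opening: 0.0005
gripper_force: 2.4
```

>>> drive_tool(targets=[[0, 0, 0.005, 0], [0, 0, 0.003, 0], [0, 0, 0, 0], [0, 0, 0, 0]])

```text
time: 12.1
tool_pos: [0.4605, 0.1093, 0.033]
tool_rot: [0.111, 3.14, 0.001]
ft_force: [-9.4, -2.5, 29.2]
opening: 0.0004
gripper_force: 14.5
```

```bash
python3 - <<'E'
from h import *
to(-30,-75,33)
E
```

```text
t 12.1 pump mm [-29.8 -75.   33. ] F pump [-9.18 -3.17 29.19] yaw err -0.01 open 0.0004 tilt -1.0
shift units [0.0009 0.0001 0.0002]
```

The key is on its stop (tip z 33.0 mm) but at 29 N, so I'll ease off slightly and check the pump, carriage and guard.

>>> drive_tool(targets=[[0, 0, -0.004, 0], [0, 0, 0, 0], [0, 0, 0, 0]])

```text
time: 12.4
tool_pos: [0.4604, 0.1093, 0.0333]
tool_rot: [0.111, 3.139, 0.001]
ft_force: [-4.9, -2.0, 16.6]
opening: 0.0005
gripper_force: 8.3
```

```bash
python3 - <<'E'
from h import *
p,d=read_camera("side"); where()
X=cloud("side",d); P=X-C; a=P@PX*1e3; b=P@Y*1e3; z=P[...,2]*1e3
m=(abs(a+30)<15)&(b>-28)&(b<10)&(z>68)&(z<80); print("lug",np.percentile(b[m],[2,50,98]),m.sum())
m=(abs(a-34)<17)&(b>20)&(b<110)&(z>82)&(z<95); print("carriage",np.percentile(b[m],[2,50,98]),m.sum())
E
```

```text
t 12.45 pump mm [-29.8 -75.   33.2] F pump [-4.67 -2.89 16.99] yaw err -0.02 open 0.0006 tilt -1.0
lug [-23.63657676 -20.18538077 -16.91358778] 63
carriage [27.06552986 42.14843682 50.65011195] 99
```

The push is steady at 17 N, well over the 5 N that bottoms the key, and the carriage and guard are in place, so I'm handing in.

```bash
python3 -c "
from bench import close_job; print(close_job())"
```

```text
the job is handed in; nothing more can be done
None
```

I handed the job in at about 12.5 s with the fingers holding the purge key on its stop at about 17 N, the carriage against the plunger and the guard fully open; the pump had not moved when last measured, just before the press, but no verdict came back and I did not re-check the loose things at the end.

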